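Aim the birdseed spout at the dish and give a portion

ROBOT

A 7-joint arm with a two-finger parallel gripper is mounted at the origin on the work surface. World frame = base frame: x ahead of the robot, y to its left, z up, the work surface at z = 0. Lengths are in m, angles in rad, forces in N, time in s.
With the tool pointing down it reaches from about 0.425 to 1.025 m from the base axis. Payload 3.6 kg.
Tool frame: the origin (TCP) lies on the centre line of the jaws, within the pads' length; the fingertips stand 11 mm ahead of it and the grasp point (between the pads) lies 8 mm behind it; z points along the fingers, x is the direction in which the jaws open and shut, and the axes are right-handed (so a half turn about z gives the same grasp; the last joint's range is limited). The gripper opens to 85 mm and grips with 20 to 120 N. Pads are 22 mm wide; open, the fingers measure 114 mm over their backs; the gripper's body (76 mm by 85 mm) begins 54 mm behind the grasp point. The pads swing forward as they close: fully open they stand 13 mm farther back than shut.
Start: joints at [-1.409, 0.591, 0.048, 1.609, -0.033, 0.943, -0.034], TCP at [0.183, 0.701, 0.217] pointing down, gripper open.
Joint ranges: [-2.69, 2.69], [-0.47, 2.24], [-1.27, 1.36], [0.19, 2.51], [-1.53, 4.68], [0.08, 2.07], [-3.09, 3.09]. Speed limits (rad/s): [2.57, 2.57, 3.14, 3.14, 3.14, 3.14, 3.14].

INTERFACE

Orientations are given as a rotation vector (axis times angle).
In Python, from workcell import sensors, cams, job_done gives the robot as it stands.
- The arm moves only by the shell command python3 -m inch 'ROWS' [FORCE]. ROWS is JSON, a list of rows, each a list of 3 entries, a list of its own where there are three numbers: the shift along the tool's x, y, z in mm, then the turn, a rotation vector about the tool's x, y, z in rad, then the gripper command: -1 is shut, 1 is fully open, values between are in proportion. In form: [[[dx, dy, dz], [wx, wy, wz], grip], ...]. A call has 1 to 20 rows; each row shifts and turns the commanded pose from where the row before left it, along the tool's axes as they then stand; what a row does not reach is not made up. A row lasts 1/8 s, in which the tool goes at most 62.5 mm and 10.7 degrees, less where a joint would pass 70% of its speed; a pose out of reach is approached as far as the arm can. A call is refused whole if a number of a shift passes 62.5 or a number of a turn 0.188, either way. A call with a gripper value outside its range is refused whole. The fingers move at their own pace and stop on an object; FORCE is the grip in N (left out, the last holds). Time passes only in rows, so rows that do not move let the fingers close. It gives the time, the measured TCP pose, the force and the opening at its end, in the units of the state.
- sensors.observe(): the state, without advancing time (a new reading comes with each control period).
- cams.snapshot(name): name is "side" or "top"; returns a dict with "color" (384x512x3 uint8, red, green, blue), "z_map" (384x512 float32, m along the optical axis (not along the pixel's ray), 0 where there is no reading), "intrinsics" (3x3 intrinsics, pixels), "k1" (the pictures are not rectified: a ray, as slopes to the right and down, at radius r is drawn at 1 + k1 r^2 times it, then the intrinsics apply), "camera_from_world" (4x4, takes a point from world to camera coordinates). Camera axes: x right, y down, z forward; pixel columns grow to the right and rows downward; lengths in m; the calibration is good to about 2 mm. A picture is of the moment at which its call begins.
- job_done(): hands the job in, once; it reports no verdict.
The state is a dict: "time_s": time; "joint_pos": joint angles; "joint_velocities": joint speeds; "tau": joint torques, N m; "position": TCP position; "tcp_rot": TCP orientation; "ft_force": force on the tool from outside, world axes, zero at the start; "wrist_torque": the same for the moment, N m; "opening": opening from 0.0 (shut) to 1.0 (fully open).
Only numpy, scipy, OpenCV 4.12 (cv2) and the standard library are available. Lean on these libraries where they do the work, as an engineer would, in place of code of your own. Each camera call takes 0.05 s, during which the arm holds its last target. There are 200 camera calls.

TASK

First lift the small aluminium measuring cup out of the white feeding dish and set it down (do not drop it) upright, wholly on the square tile. Then turn the head of the orange seed dispenser by the bar on its top until its spout points straight at the middle of the dish, and only then press the button on the head fully down and let it come back up. Leave the dish where it stands and do not disturb the clay pots, the jar or the tin.

Things in the scene. Friction and masses are not known exactly. Their poses are not given: they have to be found in the camera images.
- cup: small aluminium measuring cup, open at the top, no handle, 48 mm across the rim, 44 mm at the foot, 55 mm tall, wall 2.5 mm, 50 g; starts upright in the dish. Origin: centre of its underside, z up
- dish: shallow round white ceramic feeding dish, loose, 150 mm across the rim, 124 mm across the foot, 30 mm tall, wall 4 mm, inner floor 6 mm above its underside and 116 mm across; stands on the planks (top 85 mm above the work surface) to one side in front of the dispenser. Origin: centre of its underside
- tile_top (a point): centre of the top face of the square tile, 100 x 100 x 8 mm, lying fixed flat on the planks near one end (a round cork coaster lies near the other end); x and y axes along its edges, z up
- grip (a point): point on the upright turning axis of the dispenser's head, half-way up the grip bar. The orange dispenser is a fixed foot with a turning hopper (110 mm across) whose flat top is 180 mm above the planks; the bar stands on that top, centred on the axis: 40 mm long (along this point's x), 14 mm thick (along y), 30 mm tall. Its z is up; the spout points along this point's -x
- spout_tip (a point): middle of the spout's open end, 140 mm from the turning axis: an orange gutter 40 mm wide on the head, 60 to 100 mm above the planks
- head (a joint): angle of the dispenser's head about its upright axis, rad, positive counter-clockwise from above, range -1.9 to 1.9; stays where it is left
- button_top (a point): top centre of the round push button (24 mm across) on the hopper's flat top, 38 mm from the turning axis on the far side from the spout; turns with the head
- button (a joint): how far the button is pressed, 0 (up) to 0.006 m (fully down, about 5 N); springs back. Opens the flap at the end of the spout
- pots: bystander: pair of stacked clay pots, 94 mm across, 150 mm tall, on the other side of the dispenser from the dish. Origin: centre of underside
- jar: bystander: glass jar, 54 mm across, 100 mm tall. Origin: centre of underside
- tin: bystander: plain tin, 54 mm across, 85 mm tall. Origin: centre of underside

How it is judged:
On the way, in this order (a step that is already met when the one before it is completed fails the run):
1. the measuring cup stands upright, released, wholly on the tile (x of cup in the frame of tile_top between -0.028 and 0.028 m and y of cup in the frame of tile_top between -0.028 and 0.028 m and z of cup in the frame of tile_top between -0.006 and 0.006 m and angle between cup's own z axis and vertical below 0.1 rad and contact force between cup and the fingers below 0.1 N), for 0.2 s.
2. the spout points at the middle of the dish (y of dish in the frame of grip between -0.018 and 0.018 m and x of dish in the frame of grip below -0.1 m), for 0.2 s.
3. with the spout so aimed, the button is pressed fully down (all of step 2 and value of joint button above 0.0045 m), for 0.05 s.
At the end, for the whole second after the job is handed in: Cup upright (0.1 rad), still and released, wholly on the tile (centre within 28 mm of the tile's centre along each edge); the line along the spout passes within 18 mm of the dish's centre; button back up (under 1.5 mm down); dish level and within 20 mm of its start (all of step 1 and all of step 2 and linear speed of cup below 0.02 m/s and value of joint button below 0.0015 m and distance of dish from where it was at the start of the episode below 0.02 m and angle between dish's own z axis and vertical below 0.1 rad); the robot touches nothing.
It fails at once if the button is pressed while the spout does not point at the dish (value of joint button above 0.003 m and not (y of dish in the frame of grip between -0.018 and 0.018 m and x of dish in the frame of grip below -0.1 m)).
It fails at once if the cup is dropped or thrown (contact force between cup and the fingers below 0.1 N and linear speed of cup above 0.6 m/s).
It fails at once if a bystander (pots, jar or tin) is shifted by more than 25 mm (distance of any of pots, jar, tin from where it was at the start of the episode above 0.025 m).
It fails at once if the dish is shifted by more than 30 mm (distance of dish from where it was at the start of the episode above 0.03 m).
It also fails if it takes over 64 s, if anything falls off the work surface, if the arm or the gripper's body presses on something with over 40 N, if the wrist force passes 120 N, or if a joint passes its speed limit or range.

## Working session

There is one attempt and no reset: what is moved stays moved. The work goes in short steps, Python scripts to look and compute and a shell command to move; the robot and the scene stay as the last step left them, time stands still between calls to the robot, and variables do not carry over. Pictures are saved under pics/ and viewed, about 8 in all and at most 12, crops included, and the job is handed in when it is done.

```bash
mkdir -p pics; cat > h.py <<'E'
import numpy as np, cv2
from workcell import sensors, cams, job_done
from scipy.spatial.transform import Rotation as R
def snap(n,save=None):
    s=cams.snapshot(n)
    if save: cv2.imwrite('pics/'+save,s['color'][:,:,::-1])
    return s
def cloud(s):
    K=np.array(s['intrinsics']);h,w=s['z_map'].shape
    u,v=np.meshgrid(np.arange(w),np.arange(h))
    xd=(u-K[0,2])/K[0,0];yd=(v-K[1,2])/K[1,1]
    x,y=xd.copy(),yd.copy()
    for _ in range(10):
        f=1+s['k1']*(x*x+y*y);x=xd/f;y=yd/f
    z=s['z_map'];P=np.stack([x*z,y*z,z],-1)
    T=np.linalg.inv(np.array(s['camera_from_world']))
    W=P@T[:3,:3].T+T[:3,3];W[z==0]=np.nan
    return W
E
python3 - <<'E'
from h import *
for n in('side','top'):
    s=snap(n,n+'0.png');np.savez(n+'0.npz',W=cloud(s),c=s['color']);T=np.linalg.inv(s['camera_from_world']);print(n,T[:3,3],T[:3,2])
o=sensors.observe();print(o['time_s'],o['position'],R.from_rotvec(o['tcp_rot']).as_matrix().round(3),o['opening'])
E
```

```text
side [ 0.08008976 -0.55299564  0.8632785 ] [ 0.52131154  0.55932262 -0.64450948]
top [0.45056225 0.0066164  1.20623977] [ 0.14702688 -0.0032874  -0.98912703]
0.1 [0.18323109 0.70068548 0.21604946] [[ 0.253  0.967 -0.   ]
 [ 0.967 -0.253 -0.002]
 [-0.002  0.    -1.   ]] 1.0029627892430242
```

View pics/side0.png

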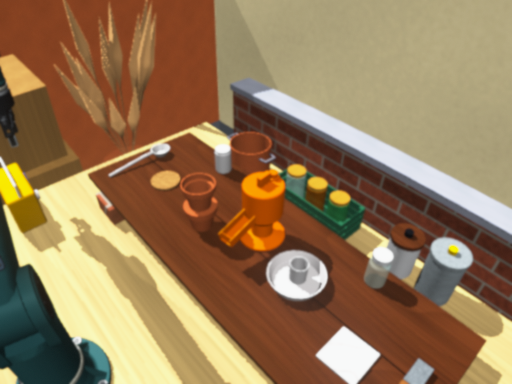

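View pics/top0.png

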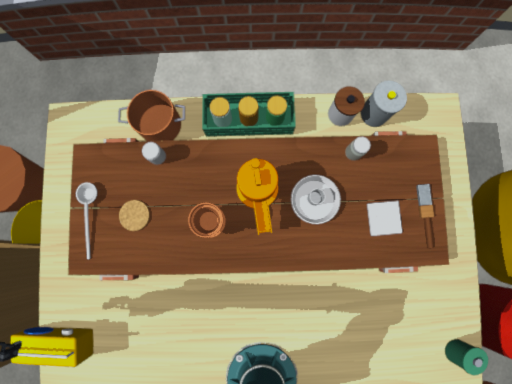

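The pictures show the dispenser at top-view (257,182) with its spout at (264,225), the dish at (316,200) with the cup at (320,197), and the tile at (385,218). The pots are at (207,220), and the jar and tin at (153,152) and (358,148).

```bash
cat > m.py <<'E'
from h import *
def circ(P):
    A=np.c_[2*P[:,:2],np.ones(len(P))];c=np.linalg.lstsq(A,(P[:,:2]**2).sum(1),rcond=None)[0]
    return c[:2].round(4),round(float(np.sqrt(c[2]+c[0]**2+c[1]**2)),4),len(P)
def pts(W,m): return W[m&np.isfinite(W[...,2])]
E
python3 - <<'E'
from m import *
d=np.load('top0.npz');W=d['W'];c=d['c'].astype(int)
hsv=cv2.cvtColor(d['c'],cv2.COLOR_RGB2HSV)
for n,(u,v) in dict(disp=(255,190),dish=(316,200),cup=(320,197),tile=(385,218),pots=(207,220),jt1=(153,152),jt2=(358,148),plank=(300,250)).items():
    print(n,W[v,u].round(4))
pz=np.nanmedian(W[240:260,280:340,2]);print('plank',pz)
t=pts(W[195:242,360:410],(c[195:242,360:410].min(-1)>150))
r=cv2.minAreaRect((t[:,:2]*1000).astype(np.float32));print('tile',t.mean(0),r)
sub=W[170:232,285:346];z=sub[...,2]
rim=pts(sub,(z>pz+.024)&(z<pz+.033));print('z range dish',np.nanmin(z),np.nanmax(z))
x0=np.nanmean(rim[:,:2],0);k=np.hypot(*(rim[:,:2]-x0).T)>.06;print('dish',circ(rim[k]))
cu=pts(sub,(z>pz+.052));print('cup',circ(cu),cu.mean(0),(cu.max(0)+cu.min(0))/2)
for nm in('top','side'):
    d=np.load(nm+'0.npz');W=d['W'];hsv=cv2.cvtColor(d['c'],cv2.COLOR_RGB2HSV);z=W[...,2]
    o=(hsv[...,0]>8)&(hsv[...,0]<22)&(hsv[...,1]>200)&(abs(W[...,1])<.2)&(abs(W[...,0]-.6)<.25)
    for a,b in((.17,.185),(.188,.2),(.2,.23),(.04,.11)):
        p=pts(W,o&(z>pz+a)&(z<pz+b))
        if len(p)>5:
            r=cv2.minAreaRect((p[:,:2]*1000).astype(np.float32));print(nm,a,len(p),p.mean(0).round(4),r,'circ',circ(p))
    if nm=='side':
        p=pts(W,(z>pz+.05)&(z<pz+.058)&(np.hypot(W[...,0]-.64,W[...,1]+.14)<.05));print('side cup',len(p),p.mean(0) if len(p) else '')
E
python3 -c "
import cv2
i=cv2.imread('pics/top0.png')[140:245,225:350];j=cv2.imread('pics/side0.png')[155:310,205:335]
import numpy as np
a=cv2.resize(i,(480,403),interpolation=cv2.INTER_CUBIC);b=cv2.resize(j,(320,381),interpolation=cv2.INTER_CUBIC)
o=np.zeros((403,800,3),np.uint8);o[:403,:480]=a;o[:381,480:]=b;cv2.imwrite('pics/crop0.png',o)"
```

```text
disp [0.5734 0.005  0.2671]
dish [ 0.5596 -0.183   0.0942]
cup [ 0.5684 -0.1957  0.0958]
tile [ 0.4968 -0.3958  0.0965]
pots [0.5038 0.1451 0.1641]
jt1 [0.7072 0.303  0.1718]
jt2 [ 0.6987 -0.2985  0.1876]
plank [ 0.4082 -0.128   0.0849]
plank 0.08523127800722408
tile [ 0.49704113 -0.39404412  0.09274991] ((496.878173828125, -396.62530517578125), (99.99364471435547, 104.28115844726562), 2.484098196029663)
z range dish -0.0009715323183669966 0.1490445055526024
dish (array([ 0.5615, -0.1772]), 0.0709, 295)
cup (array([ 0.5661, -0.178 ]), 0.0225, 64) [ 0.56672921 -0.17936863  0.14370194] [ 0.56661796 -0.17806685  0.14326756]
top 0.17 535 [ 0.6095 -0.0137  0.2648] ((605.5368041992188, -1.0601539611816406), (105.89427947998047, 106.09886932373047), 87.9068374633789) circ (array([6.031e-01, 3.000e-04]), 0.0419, 535)
top 0.188 37 [0.6385 0.0008 0.2821] ((618.9766235351562, 3.6109018325805664), (20.831361770629883, 68.06497955322266), 88.63639068603516) circ (array([0.621 , 0.0036]), 0.0247, 37)
top 0.2 52 [ 0.6065 -0.0036  0.2936] ((617.2031860351562, -1.150949478149414), (64.12345123291016,
[... 323 characters left out ...]
865234375, -6.5191802978515625), (102.23112487792969, 107.71512603759766), 20.628429412841797) circ (array([ 0.6017, -0.0063]), 0.0398, 805)
side 0.188 101 [ 0.6213 -0.0053  0.2799] ((619.48828125, -4.46238899230957), (66.3901596069336, 21.95726203918457), 10.71629810333252) circ (array([0.616 , 0.0106]), 0.0287, 101)
side 0.2 93 [ 0.6039 -0.0055  0.2921] ((606.1076049804688, -3.925675392150879), (39.59306335449219, 15.766451835632324), 9.760992050170898) circ (array([ 0.6045, -0.0015]), 0.0136, 93)
side 0.04 973 [ 0.5451 -0.0205  0.1726] ((654.7437133789062, 3.7991790771484375), (194.835693359375, 385.49871826171875), 89.64730834960938) circ (array([0.642 , 0.0538]), 0.1467, 973)
side cup 0
```

View pics/crop0.png

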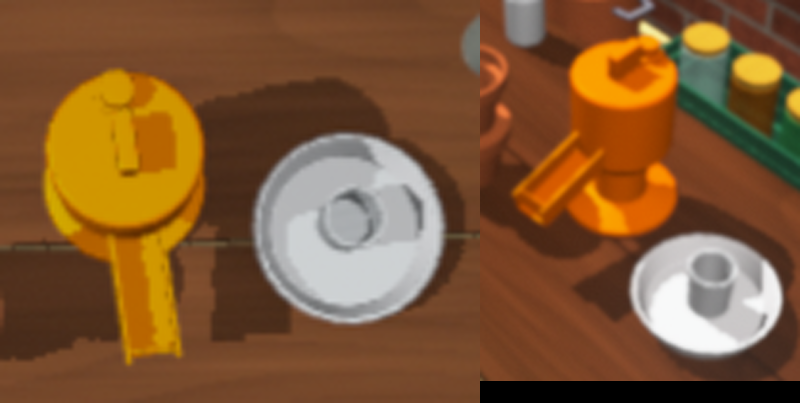

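```bash
cat > go.py <<'E'
# prints remaining tool-frame shift (mm) to world target x y z and tool-z turn to jaw yaw (deg)
import sys;from h import *
o=sensors.observe();M=R.from_rotvec(o['tcp_rot']).as_matrix()
t=list(map(float,sys.argv[1:]))
print('t',round(o['time_s'],2),'pos',np.round(o['position'],4),'yaw',np.degrees(np.arctan2(M[1,0],M[0,0])).round(2),'tz',M[:,2].round(3),'F',np.round(o['ft_force'],1),'open',round(o['opening'],3))
print('shift',(M.T@(np.array(t[:3])-o['position'])*1000).round(1))
if len(t)>3: print('turn z',round(-(np.radians(t[3])-np.arctan2(M[1,0],M[0,0])),3))
E
python3 -m inch '[[[0,0,-20],[0,0,0.18],1],[[0,0,-20],[0,0,0.18],1],[[0,0,-20],[0,0,0.18],1],[[0,0,-20],[0,0,0.18],1],[[0,0,-20],[0,0,0.18],1],[[0,0,-20],[0,0,0.18],1],[[0,0,-20],[0,0,0.18],1],[[0,0,-20],[0,0,0.18],1],[[0,0,-20],[0,0,0.18],1],[[46,33,0],[0,0,0],1],[[46,33,0],[0,0,0],1],[[46,33,0],[0,0,0],1],[[46,33,0],[0,0,0],1],[[46,33,0],[0,0,0],1],[[46,33,0],[0,0,0],1],[[46,33,0],[0,0,0],1],[[46,33,0],[0,0,0],1],[[46,33,0],[0,0,0],1],[[46,33,0],[0,0,0],1]]' 30
python3 go.py 0.566 -0.178 0.3 -17
```

```text
time_s: 2.48
position: [0.5236, 0.247, 0.3968]
tcp_rot: [-3.105, 0.477, 0.001]
ft_force: [0.3, 0.2, 0.7]
opening: 0.999
t 2.48 pos [0.5236 0.247  0.3968] yaw -17.45 tz [-0.001  0.    -1.   ] F [0.3 0.2 0.7] open 0.999
shift [168.  392.7  96.7]
turn z -0.008
```

```bash
python3 - <<'E'
from m import *
# cup centre refine: rim points both views, clean disc via minEnclosingCircle
for nm in('top','side'):
    W=np.load(nm+'0.npz')['W'];z=W[...,2];r=np.hypot(W[...,0]-.566,W[...,1]+.178)
    p=pts(W,(r<.04)&(z>.135)&(z<.152));print(nm,len(p),cv2.minEnclosingCircle((p[:,:2]*1000).astype(np.float32)),np.percentile(p[:,2],[50,95]))
    r=np.hypot(W[...,0]-.5615,W[...,1]+.177)
    p=pts(W,(r<.085)&(r>.062)&(z>.107)&(z<.122));print(' dish',len(p),cv2.minEnclosingCircle((p[:,:2]*1000).astype(np.float32)),circ(p))
    p=pts(W,(np.hypot(W[...,0]-.605,W[...,1]+.004)<.07)&(z>.258)&(z<.27));print(' hopper',cv2.minEnclosingCircle((p[:,:2]*1000).astype(np.float32)))
E
```

```text
top 66 ((566.5193481445312, -178.38796997070312), 24.283403396606445) [0.14408531 0.14790408]
 dish 361 ((561.545166015625, -178.3509063720703), 74.59566497802734) (array([ 0.5614, -0.1772]), 0.0704, 361)
 hopper ((605.0481567382812, -1.857638955116272), 54.9554443359375)
side 155 ((567.0675048828125, -176.76187133789062), 24.67303466796875) [0.14336115 0.14781628]
 dish 471 ((562.2355346679688, -177.62782287597656), 75.71782684326172) (array([ 0.5618, -0.179 ]), 0.071, 471)
 hopper ((604.939453125, -3.962570905685425), 55.37324905395508)
```

```bash
python3 -m inch '[[[21,49,0],[0,0,0],1],[[21,49,0],[0,0,0],1],[[21,49,0],[0,0,0],1],[[21,49,0],[0,0,0],1],[[21,49,0],[0,0,0],1],[[21,49,0],[0,0,0],1],[[21,49,0],[0,0,0],1],[[21,50,0],[0,0,0],1],[[0,0,47],[0,0,0],1],[[0,0,47],[0,0,0],1],[[0,0,47],[0,0,0],1],[[0,0,46],[0,0,0],1],[[0,0,0],[0,0,0],1],[[0,0,0],[0,0,0],1]]' 30
python3 go.py 0.567 -0.1775 0.130 -17
```

```text
time_s: 4.22
position: [0.5662, -0.1775, 0.2115]
tcp_rot: [3.104, -0.477, 0.003]
ft_force: [0.9, -0.3, 0.6]
opening: 1.004
t 4.22 pos [ 0.5662 -0.1775  0.2115] yaw -17.49 tz [ 0.002 -0.001 -1.   ] F [ 0.9 -0.3  0.6] open 1.004
shift [ 0.6 -0.2 81.5]
turn z -0.008
```

```bash
python3 -m inch '[[[1,0,30],[0,0,0],1],[[0,0,30],[0,0,0],1],[[0,0,21],[0,0,0],1],[[0,0,0],[0,0,0],1],[[0,0,0],[0,0,0],-1],[[0,0,0],[0,0,0],-1],[[0,0,0],[0,0,0],-1],[[0,0,0],[0,0,0],-1],[[0,0,0],[0,0,0],-1],[[0,0,0],[0,0,0],-1],[[0,0,0],[0,0,0],-1],[[0,0,0],[0,0,0],-1]]' 30
python3 go.py 0.567 -0.1775 0.230 -17
```

```text
time_s: 5.72
position: [0.5667, -0.177, 0.129]
tcp_rot: [3.105, -0.476, 0.0]
ft_force: [0.1, 0.3, 0.9]
opening: -0.002
t 5.72 pos [ 0.5667 -0.177   0.129 ] yaw -17.44 tz [ 0. -0. -1.] F [0.1 0.3 0.9] open -0.002
shift [   0.4    0.4 -101. ]
turn z -0.008
```

```bash
python3 - <<'E'
from h import *
a=snap('side');b=snap('top')
np.savez('side1.npz',W=cloud(a),c=a['color']);np.savez('top1.npz',W=cloud(b),c=b['color'])
i=a['color'][170:320,230:360];j=b['color'][130:260,250:400]
o=np.hstack([cv2.resize(i,(390,450),interpolation=cv2.INTER_CUBIC),cv2.resize(j,(410,450),interpolation=cv2.INTER_CUBIC)])
cv2.imwrite('pics/g1.png',o[:,:,::-1])
E
```

```text
(no output)
```

View pics/g1.png

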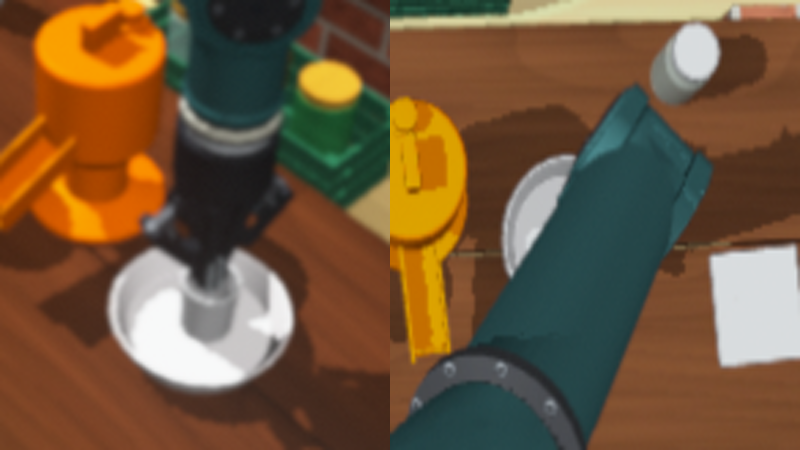

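```bash
python3 - <<'E'
from m import *
d=np.load('side1.npz');W=d['W'];z=W[...,2]
s=np.load('side0.npz')['W']
# cup/finger region: print height map pixels
for v in range(254,292,2):
    print(v,' '.join('%3d/%4d/%4d'%tuple((W[v,u]*1000)[[2,0,1]].round()) if np.isfinite(W[v,u,2]) else '---' for u in range(288,314,3)))
print(np.nanmax(np.abs(W-s)[278:290,290:306,2]))
E
python3 -c "
import cv2,numpy as np
d=np.load('side1.npz')['c'][235:300,265:335];e=np.load('side0.npz')['c'][235:300,265:335]
cv2.imwrite('pics/g2.png',cv2.resize(np.hstack([d,e]),(800,371),interpolation=cv2.INTER_CUBIC)[:,:,::-1])"
```

```text
254 210/ 526/-176 207/ 532/-179 198/ 544/-178 200/ 548/-183 195/ 557/-185 190/ 566/-187 189/ 571/-191 114/ 632/-156  85/ 659/-146
256 203/ 526/-176 199/ 534/-178 193/ 543/-180 193/ 549/-184 187/ 558/-185 181/ 567/-187 106/ 627/-151 112/ 628/-160 115/ 632/-166
258  97/ 592/-120 192/ 534/-178 169/ 555/-171 178/ 554/-180 179/ 559/-185 175/ 567/-188 148/ 592/-178 106/ 628/-161 111/ 630/-169
260  93/ 590/-123 147/ 560/-158 164/ 554/-172 169/ 556/-179 171/ 560/-185 166/ 569/-187 143/ 591/-180 102/ 625/-164 108/ 627/-172
262  90/ 587/-126 141/ 560/-159 155/ 556/-172 161/ 557/-179 164/ 560/-186 159/ 569/-188 135/ 591/-180 145/ 590/-190 100/ 628/-173
264  92/ 581/-132 145/ 553/-165 119/ 575/-156 155/ 557/-181 154/ 563/-185 150/ 571/-188 129/ 591/-182 147/ 584/-196  97/ 625/-175
266  93/ 576/-137 146/ 547/-171 113/ 574/-158 144/ 560/-179 145/ 564/-185 115/ 590/-174 124/ 590/-183 146/ 580/-199  93/ 623/-178
268  92/ 572/-141 141/ 546/-172 148/ 547/-181 101/ 583/-161 103/ 588/-167 106/ 591/-174 119/ 589/-185  91/ 614/-177  95/ 617/-184
270  92/ 567/-146 132/ 548/-172 142/ 546/-182 148/ 548/-189 
[... 690 characters left out ...]
7  91/ 585/-203  88/ 593/-206
282  93/ 540/-173  90/ 547/-177  96/ 549/-185 101/ 552/-192 100/ 558/-197  95/ 566/-199  92/ 574/-202  91/ 581/-207  92/ 585/-213
284  93/ 536/-178  91/ 542/-182  91/ 548/-187  92/ 553/-192  92/ 558/-197  90/ 565/-201  88/ 572/-205  91/ 576/-211  92/ 581/-217
286  93/ 531/-182  91/ 538/-186  92/ 543/-191  94/ 547/-197  91/ 555/-201  89/ 562/-204  92/ 565/-211  90/ 572/-215  91/ 577/-220
288  91/ 528/-185  94/ 532/-191  93/ 538/-196  91/ 545/-200  90/ 551/-204  91/ 556/-210  90/ 562/-214  90/ 567/-219  90/ 573/-224
290  90/ 524/-189  90/ 530/-194  93/ 534/-200  92/ 540/-205  91/ 546/-209  92/ 551/-214  92/ 556/-219  90/ 563/-223  89/ 569/-228
0.008744628776795715
```

View pics/g2.png

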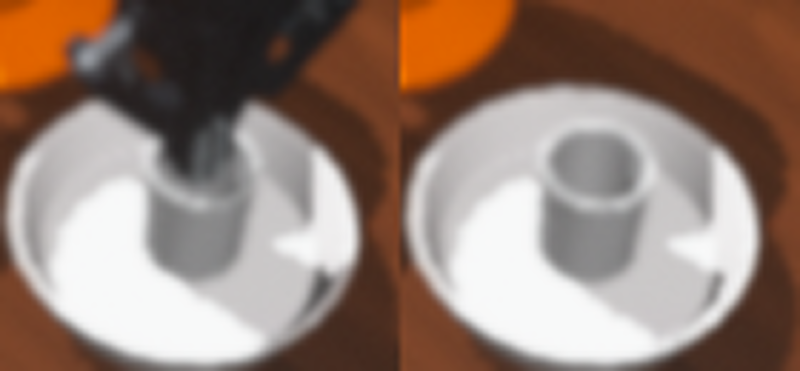

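```bash
python3 -m inch '[[[0,0,-35],[0,0,0],-1],[[0,0,-35],[0,0,0],-1],[[0,0,0],[0,0,0],-1],[[0,0,0],[0,0,0],-1]]'
cat > tip.py <<'E'
import sys;from m import *
a=snap('side');W=cloud(a);o=sensors.observe();p=np.array(o['position']);print(p.round(4),o['opening'])
T=a['camera_from_world'];K=a['intrinsics']
def proj(q):
    c=T[:3,:3]@q+T[:3,3];x=c[:2]/c[2];x=x*(1+a['k1']*(x@x));return (K[:2,:2]@x+K[:2,2])
uv=proj(p);print('tcp px',uv,'tip px',proj(p-[0,0,.011]))
m=(np.hypot(W[...,0]-p[0],W[...,1]-p[1])<.075)&(W[...,2]>p[2]-.045)&(W[...,2]<p[2]+.06)
q=pts(W,m)
for lo in range(-45,60,5):
    k=(q[:,2]-p[2]>=lo/1000)&(q[:,2]-p[2]<(lo+5)/1000)
    if k.any(): print(lo,k.sum(),q[k].mean(0).round(3),np.ptp(q[k],axis=0).round(3))
u,v=uv.astype(int);i=a['color'][v-45:v+45,u-60:u+60].copy()
i=cv2.resize(i,(800,600),interpolation=cv2.INTER_CUBIC);f=800/120
cv2.circle(i,(int((uv[0]-u+60)*f),int((uv[1]-v+45)*f)),5,(255,0,0),-1)
cv2.imwrite('pics/'+sys.argv[1],i[:,:,::-1])
E
python3 tip.py t1.png
```

```text
time_s: 6.32
position: [0.5659, -0.1766, 0.1985]
tcp_rot: [-3.105, 0.477, 0.002]
ft_force: [-0.0, 0.3, -0.0]
opening: -0.002
[ 0.5656 -0.1765  0.198 ] -0.003962608955053518
tcp px [300.01859752 249.04463367] tip px [299.58645166 252.21263437]
10 1 [ 0.557 -0.182  0.212] [0. 0. 0.]
15 5 [ 0.561 -0.185  0.216] [0.01  0.009 0.004]
20 14 [ 0.559 -0.183  0.22 ] [0.023 0.016 0.004]
25 18 [ 0.56  -0.181  0.225] [0.024 0.021 0.004]
30 25 [ 0.559 -0.182  0.231] [0.027 0.021 0.005]
35 18 [ 0.559 -0.182  0.236] [0.025 0.02  0.004]
40 20 [ 0.561 -0.183  0.24 ] [0.025 0.018 0.004]
45 12 [ 0.558 -0.184  0.245] [0.016 0.015 0.005]
50 15 [ 0.56  -0.185  0.25 ] [0.022 0.013 0.005]
55 20 [ 0.562 -0.187  0.256] [0.048 0.014 0.004]
```

View pics/t1.png

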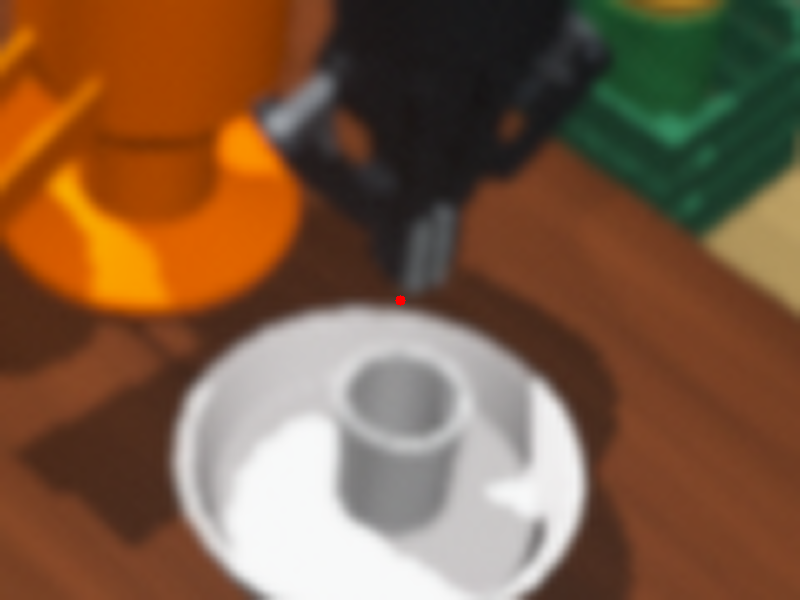

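The view shows the shut fingertips ending at about (415,290), above the red TCP mark. The real tips are therefore about 14 mm above the reported TCP instead of 11 mm below it, so the first close passed over the rim. The cup has not moved, so I'll go about 25 mm lower.

```bash
python3 -m inch '[[[1,1,0],[0,0,0],1],[[0,0,0],[0,0,0],1],[[0,0,0],[0,0,0],1],[[0,0,0],[0,0,0],1],[[0,0,0],[0,0,0],1],[[0,0,0],[0,0,0],1],[[0,0,30],[0,0,0],1],[[0,0,30],[0,0,0],1],[[0,0,25],[0,0,0],1],[[0,0,10],[0,0,0],1],[[0,0,0],[0,0,0],1],[[0,0,0],[0,0,0],-1],[[0,0,0],[0,0,0],-1],[[0,0,0],[0,0,0],-1],[[0,0,0],[0,0,0],-1],[[0,0,0],[0,0,0],-1],[[0,0,0],[0,0,0],-1],[[0,0,0],[0,0,0],-1],[[0,0,0],[0,0,0],-1]]' 30
python3 go.py 0.567 -0.1775 0.103 -17
```

```text
time_s: 8.75
position: [0.5679, -0.1787, 0.1052]
tcp_rot: [-3.105, 0.477, -0.003]
ft_force: [-1.4, -0.1, 5.6]
opening: 0.546
t 8.75 pos [ 0.5679 -0.1787  0.1052] yaw -17.48 tz [ 0.002 -0.    -1.   ] F [-1.4 -0.1  5.6] open 0.546
shift [-1.2 -0.9  2.2]
turn z -0.008
```

```bash
python3 -m inch '[[[0,0,-10],[0,0,0],-1],[[0,0,-30],[0,0,0],-1],[[0,0,-30],[0,0,0],-1],[[0,0,-30],[0,0,0],-1],[[0,20,0],[0,0,0],-1],[[0,38,0],[0,0,0],-1],[[0,38,0],[0,0,0],-1],[[0,38,0],[0,0,0],-1],[[0,38,0],[0,0,0],-1],[[0,38,0],[0,0,0],-1],[[-2,18,0],[0,0,0],-1],[[0,0,0],[0,0,0],-1],[[0,0,0],[0,0,0],-1]]'
python3 go.py 0.497 -0.395 0.108 -17
python3 - <<'E'
from m import *
a=snap('side');W=cloud(a);p=np.array(sensors.observe()['position'])
c=a['color'].astype(int);z=W[...,2]
m=(z<.102)&(z>.088)&(c.min(-1)>140)&(abs(W[...,0]-.497)<.07)&(abs(W[...,1]+.395)<.07);q=pts(W,m)
print('tile side',len(q),cv2.minAreaRect((q[:,:2]*1000).astype(np.float32)),q[:,2].mean())
m=(np.hypot(W[...,0]-p[0],W[...,1]-p[1])<.035)&(z<p[2]+.06)&(z>.12);q=pts(W,m);print('cup',len(q),'lowest',np.percentile(q[:,2],[0,2,10]),q[q[:,2]<.225].mean(0))
cv2.imwrite('pics/c1.png',cv2.resize(a['color'][200:384,260:460],(652,600),interpolation=cv2.INTER_CUBIC)[:,:,::-1])
E
```

```text
time_s: 10.38
position: [0.4972, -0.3932, 0.2035]
tcp_rot: [-3.103, 0.474, 0.001]
ft_force: [0.2, -0.2, -0.8]
opening: 0.547
t 10.38 pos [ 0.4972 -0.3932  0.2035] yaw -17.37 tz [-0.     0.002 -1.   ] F [ 0.2 -0.2 -0.8] open 0.547
shift [ 0.4  2.  95.5]
turn z -0.006
tile side 1933 ((498.4226989746094, -395.2893371582031), (100.51800537109375, 102.24195098876953), 2.506270170211792) 0.0926548716834609
cup 621 lowest [0.18823604 0.19147554 0.1963745 ] [ 0.49735673 -0.39837016  0.20633525]
```

View pics/c1.png

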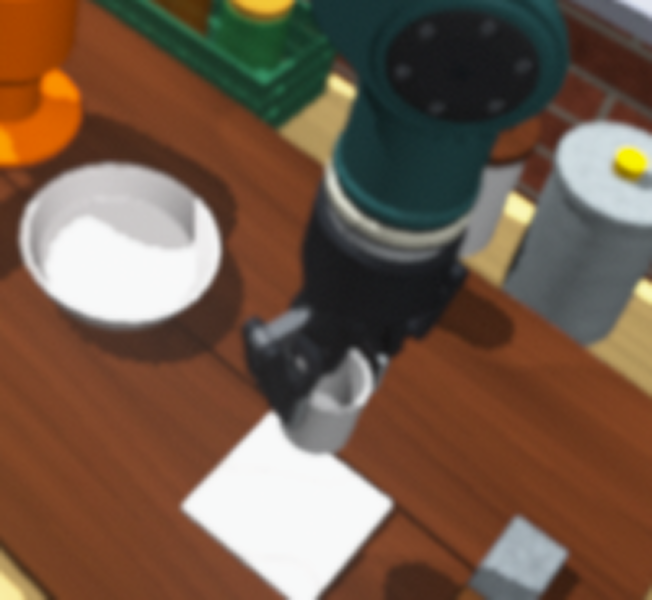

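```bash
python3 -m inch '[[[0,2,25],[0,0,0],-1],[[0,0,30],[0,0,0],-1],[[0,0,20],[0,0,0],-1],[[0,0,10],[0,0,0],-1],[[0,0,5],[0,0,0],-1],[[0,0,2],[0,0,0],-1],[[0,0,1],[0,0,0],-1],[[0,0,0],[0,0,0],-1]]'
python3 go.py 0.498 -0.395 0.107 -17
```

```text
time_s: 11.42
position: [0.4962, -0.3974, 0.1116]
tcp_rot: [3.105, -0.477, 0.001]
ft_force: [-0.4, 0.6, -0.5]
opening: 0.544
t 11.43 pos [ 0.4962 -0.3974  0.1116] yaw -17.48 tz [ 0.001 -0.    -1.   ] F [-0.4  0.6 -0.5] open 0.544
shift [ 1.  -2.8  4.6]
turn z -0.008
```

```bash
python3 -m inch '[[[0,0,1.5],[0,0,0],-1],[[0,0,1],[0,0,0],-1],[[0,0,0],[0,0,0],-1]]'; python3 -m inch '[[[0,0,1],[0,0,0],-1],[[0,0,1],[0,0,0],-1],[[0,0,0],[0,0,0],-1]]'
```

```text
time_s: 11.8
position: [0.496, -0.3971, 0.1085]
tcp_rot: [-3.105, 0.477, 0.0]
ft_force: [0.5, 0.7, -0.9]
opening: 0.547
time_s: 12.18
position: [0.4961, -0.3973, 0.1072]
tcp_rot: [-3.105, 0.477, -0.001]
ft_force: [-0.1, 1.0, 4.5]
opening: 0.544
```

```bash
python3 -m inch '[[[0,0,0],[0,0,0],0.15],[[0,0,0],[0,0,0],0.3],[[0,0,0],[0,0,0],0.6],[[0,0,0],[0,0,0],0.6],[[0,0,0],[0,0,0],0.6],[[0,0,-10],[0,0,0],0.6],[[0,0,-30],[0,0,0],1],[[0,0,-50],[0,0,0],1],[[0,0,-50],[0,0,0],1],[[0,0,-50],[0,0,0],1],[[0,0,-50],[0,0,0],1],[[0,0,-50],[0,0,0],1],[[0,0,0],[0,0,0],1]]'
python3 - <<'E'
from m import *
a=snap('side');W=cloud(a);z=W[...,2]
q=pts(W,(np.hypot(W[...,0]-.497,W[...,1]+.395)<.045)&(z>.135)&(z<.155));print('cup rim',len(q),cv2.minEnclosingCircle((q[:,:2]*1000).astype(np.float32)),np.percentile(q[:,2],[50,95]))
r=np.hypot(W[...,0]-.5615,W[...,1]+.177);p=pts(W,(r<.085)&(r>.055)&(z>.107)&(z<.122));print(' dish',len(p),cv2.minEnclosingCircle((p[:,:2]*1000).astype(np.float32)))
cv2.imwrite('pics/c2.png',cv2.resize(a['color'][150:384,200:460],(666,600),interpolation=cv2.INTER_CUBIC)[:,:,::-1])
E
python3 go.py 0.605 -0.003 0.36 -81
```

```text
time_s: 13.8
position: [0.4969, -0.3998, 0.4023]
tcp_rot: [3.1, -0.478, 0.014]
ft_force: [-0.2, -0.2, -0.5]
opening: 1.002
cup rim 202 ((497.74981689453125, -396.50665283203125), 24.946962356567383) [0.14434781 0.14877662]
 dish 467 ((563.721923828125, -179.1337432861328), 75.58740234375)
t 13.85 pos [ 0.4962 -0.3982  0.3994] yaw -17.5 tz [ 0.004 -0.003 -1.   ] F [ 0.3  0.3 -1. ] open 1.0
shift [ -15.3 -409.7   38.9]
turn z 1.108
```

View pics/c2.png

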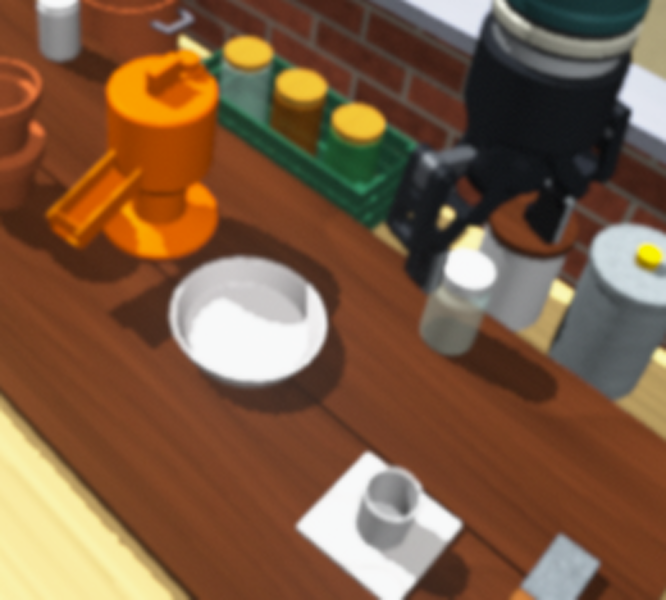

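The cup stands upright mid-tile at about (388,505) with the gripper clear, and the dish is unmoved at (248,320). Next is the bar on the dispenser head.

```bash
python3 -m inch '[[[-1,-41,0],[0,0,0],1],[[-2,-41,0],[0,0,0],1],[[-2,-41,0],[0,0,0],1],[[-2,-41,0],[0,0,0],1],[[-2,-41,0],[0,0,0],1],[[-2,-41,0],[0,0,0],1],[[-1,-41,0],[0,0,0],1],[[-1,-41,0],[0,0,0],1],[[-1,-41,0],[0,0,0],1],[[-1,-41,0],[0,0,0],1],[[0,0,0],[0,0,0.185],1],[[0,0,0],[0,0,0.185],1],[[0,0,0],[0,0,0.185],1],[[0,0,0],[0,0,0.185],1],[[0,0,0],[0,0,0.185],1],[[0,0,0],[0,0,0.183],1],[[0,0,0],[0,0,0],1],[[0,0,0],[0,0,0],1]]'
python3 go.py 0.605 -0.003 0.258 -81
python3 - <<'E'
from m import *
# refine head angle from bar + spout in first clouds
for nm in('top','side'):
    d=np.load(nm+'0.npz');W=d['W'];z=W[...,2]
    q=pts(W,(z>.2905)&(z<.3)&(np.hypot(W[...,0]-.605,W[...,1]+.003)<.03));r=cv2.minAreaRect((q[:,:2]*1000).astype(np.float32));print(nm,'bar',len(q),r)
    h=cv2.cvtColor(d['c'],cv2.COLOR_RGB2HSV)
    q=pts(W,(h[...,1]>200)&(z>.13)&(z<.2)&(W[...,0]<.53)&(W[...,0]>.44)&(abs(W[...,1]+.02)<.04));v=np.median(q,0)
    print(' spout',len(q),v,'bearing',np.degrees(np.arctan2(-.003-q[:,1].mean(),.605-q[:,0].mean())))
E
```

```text
time_s: 16.1
position: [0.6043, -0.0013, 0.3959]
tcp_rot: [2.392, -2.036, -0.002]
ft_force: [-1.0, 0.1, 0.4]
opening: 0.998
t 16.1 pos [ 0.6043 -0.0013  0.3959] yaw -80.81 tz [-0.001 -0.    -1.   ] F [-1.   0.1  0.4] open 0.998
shift [  1.8  -0.6 137.9]
turn z 0.003
top bar 87 ((604.9405517578125, -1.852437973022461), (39.802486419677734, 13.778670310974121), 7.639745235443115)
 spout 327 [ 0.49670702 -0.01535898  0.17177333] bearing 6.407535674447693
side bar 64 ((606.0702514648438, -3.5291967391967773), (39.53207778930664, 14.972345352172852), 9.760992050170898)
 spout 503 [ 0.49468277 -0.01229326  0.17588537] bearing 6.62829411886359
```

```bash
python3 -m inch '[[[1,0,40],[0,0,0],1],[[0,0,40],[0,0,0],1],[[0,0,30],[0,0,0],1],[[0,0,18],[0,0,0],1],[[0,0,8],[0,0,0],1],[[0,0,0],[0,0,0],1],[[0,0,0],[0,0,0],-1],[[0,0,0],[0,0,0],-1],[[0,0,0],[0,0,0],-1],[[0,0,0],[0,0,0],-1],[[0,0,0],[0,0,0],-1],[[0,0,0],[0,0,0],-1],[[0,0,0],[0,0,0],-1],[[0,0,0],[0,0,0],-1]]' 40
python3 go.py 0.605 -0.003 0.258 -13.6
```

```text
time_s: 17.85
position: [0.6051, -0.0017, 0.261]
tcp_rot: [-2.389, 2.038, 0.001]
ft_force: [-1.5, 2.5, 5.6]
opening: 0.15
t 17.85 pos [ 0.6051 -0.0017  0.261 ] yaw -80.92 tz [-0.     0.001 -1.   ] F [-1.5  2.5  5.6] open 0.15
shift [1.3 0.3 3. ]
turn z -1.175
```

```bash
python3 -m inch '[[[0,0,0],[0,0,-0.05],-1],[[0,0,0],[0,0,-0.1],-1],[[0,0,0],[0,0,-0.1],-1],[[0,0,0],[0,0,-0.1],-1],[[0,0,0],[0,0,-0.1],-1]]'; python3 go.py 0.605 -0.003 0.258 -13.6
```

```text
time_s: 18.48
position: [0.6053, -0.0022, 0.261]
tcp_rot: [-2.786, 1.45, -0.0]
ft_force: [-2.0, 2.6, 3.5]
opening: 0.153
t 18.48 pos [ 0.6053 -0.0022  0.261 ] yaw -55.01 tz [ 0.001  0.001 -1.   ] F [-2.   2.6  3.5] open 0.153
shift [0.5 0.7 3. ]
turn z -0.723
```

```bash
python3 -m inch '[[[0,0,0],[0,0,-0.1],-1],[[0,0,0],[0,0,-0.1],-1],[[0,0,0],[0,0,-0.1],-1],[[0,0,0],[0,0,-0.1],-1],[[0,0,0],[0,0,-0.1],-1],[[0,0,0],[0,0,-0.1],-1],[[0,0,0],[0,0,-0.1],-1],[[0,0,0],[0,0,-0.02],-1],[[0,0,0],[0,0,0],-1],[[0,0,0],[0,0,0],-1]]'; python3 go.py 0.605 -0.003 0.258 -13.6
python3 -m inch '[[[0,0,0],[0,0,0],-0.4],[[0,0,0],[0,0,0],0.4],[[0,0,0],[0,0,0],0.4],[[0,0,0],[0,0,0],0.4],[[0,0,-20],[0,0,0],0.4],[[0,0,-40],[0,0,0],0.4],[[0,0,-40],[0,0,0],0.4],[[0,0,0],[0,0,0],-1],[[0,0,0],[0,0,0],-1]]'
python3 - <<'E'
from m import *
for nm in('top','side'):
    a=snap(nm);W=cloud(a);z=W[...,2];np.savez(nm+'2.npz',W=W,c=a['color'])
    q=pts(W,(z>.2905)&(z<.3)&(np.hypot(W[...,0]-.605,W[...,1]+.003)<.03))
    if len(q)>5: print(nm,'bar',len(q),cv2.minAreaRect((q[:,:2]*1000).astype(np.float32)))
    h=cv2.cvtColor(a['color'],cv2.COLOR_RGB2HSV)
    q=pts(W,(h[...,1]>190)&(h[...,0]>8)&(h[...,0]<22)&(z>.135)&(z<.2)&(np.hypot(W[...,0]-.605,W[...,1]+.003)>.07)&(np.hypot(W[...,0]-.605,W[...,1]+.003)<.15)&(W[...,1]<-.04))
    if len(q)>5: print(' spout',len(q),'bearing',np.degrees(np.arctan2(-.0027-q[:,1].mean(),.605-q[:,0].mean())),cv2.minAreaRect((q[:,:2]*1000).astype(np.float32)))
    q=pts(W,(z>.268)&(z<.285)&(np.hypot(W[...,0]-.614,W[...,1]-.034)<.02))
    if len(q)>5: print(' button',len(q),q.mean(0),q[:,2].max(),cv2.minEnclosingCircle((q[:,:2]*1000).astype(np.float32)))
    r=np.hypot(W[...,0]-.5615,W[...,1]+.177);p=pts(W,(r<.085)&(r>.055)&(z>.107)&(z<.122));print(' dish',len(p),cv2.minEnclosingCircle((p[:,:2]*1000).astype(np.float32)))
a=np.load('top2.npz')['c'][110:260,200:420];b=np.load('side2.npz')['c'][130:330,200:350]
cv2.imwrite('pics/h1.png',np.hstack([cv2.resize(a,(450,400)),cv2.resize(b,(340,400))])[:,:,::-1])
E
```

```text
time_s: 19.73
position: [0.6059, -0.0027, 0.261]
tcp_rot: [3.118, -0.382, 0.003]
ft_force: [2.4, 0.8, 3.5]
opening: 0.151
t 19.73 pos [ 0.6059 -0.0027  0.261 ] yaw -13.97 tz [ 0.002 -0.    -1.   ] F [2.4 0.8 3.5] open 0.151
shift [-0.8  0.5  3. ]
turn z -0.006
time_s: 20.85
position: [0.6044, -0.0024, 0.3601]
tcp_rot: [-3.118, 0.381, 0.002]
ft_force: [0.9, 0.4, -0.9]
opening: 0.283
 spout 327 bearing 76.34698904847099 ((579.6507568359375, -101.60643005371094), (66.92771911621094, 40.26777267456055), 75.2774429321289)
 dish 310 ((561.1286010742188, -178.40286254882812), 74.57017517089844)
side bar 67 ((606.0150756835938, -3.8570404052734375), (41.13493728637695, 14.140905380249023), 74.08671569824219)
 spout 523 bearing 76.8955209129473 ((580.8018188476562, -106.64170837402344), (75.20713806152344, 42.97325897216797), 75.66716766357422)
 button 70 [0.61077747 0.03259772 0.27752143] 0.2849200525478135 ((612.5672607421875, 30.45392608642578), 16.147987365722656)
 dish 464 ((562.756591796875, -178.38055419921875), 75.59583282470703)
```

View pics/h1.png

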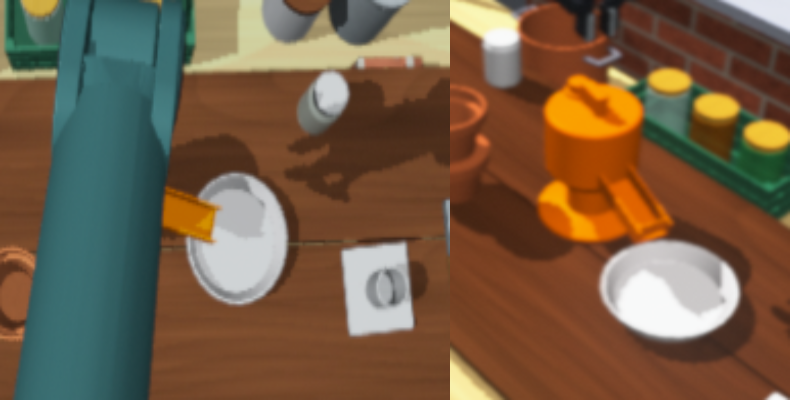

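The spout now lies over the rim of the dish, at about (190,215) in the left view, pointing at its middle. Its bearing is about 75.5–76.5° against 76.4° for the dish. Next is the button.

```bash
python3 go.py 0.615 0.0365 0.285 -14.3
```

```text
t 20.95 pos [ 0.6039 -0.0023  0.3592] yaw -13.92 tz [-0.003 -0.    -1.   ] F [ 0.2 -0.   0.1] open 0.102
shift [  1.6 -40.4  74.1]
turn z 0.007
```

```bash
python3 -m inch '[[[1,-20,0],[0,0,0],-1],[[0,-20,0],[0,0,0],-1],[[0,0,0],[0,0,0],-1],[[0,0,30],[0,0,0],-1],[[0,0,25],[0,0,0],-1],[[0,0,15],[0,0,0],-1],[[0,0,0],[0,0,0],-1]]'
python3 go.py 0.615 0.0365 0.265 -14.3
python3 -m inch '[[[0,0,4],[0,0,0],-1],[[0,0,4],[0,0,0],-1],[[0,0,4],[0,0,0],-1],[[0,0,2],[0,0,0],-1],[[0,0,0],[0,0,0],-1]]'
```

```text
time_s: 21.82
position: [0.6149, 0.036, 0.2896]
tcp_rot: [3.118, -0.381, -0.003]
ft_force: [0.6, 0.6, -0.3]
opening: 0.003
t 21.82 pos [0.6149 0.036  0.2896] yaw -13.93 tz [-0.002 -0.001 -1.   ] F [ 0.6  0.6 -0.3] open 0.003
shift [ 0.1 -0.6 24.6]
turn z 0.007
time_s: 22.45
position: [0.6155, 0.0361, 0.2765]
tcp_rot: [3.118, -0.381, -0.0]
ft_force: [-0.1, -0.7, -0.1]
opening: -0.001
```

```bash
python3 -m inch '[[[0,0,3],[0,0,0],-1],[[0,0,3],[0,0,0],-1],[[0,0,2],[0,0,0],-1],[[0,0,0],[0,0,0],-1]]'
python3 -m inch '[[[0,0,2],[0,0,0],-1],[[0,0,1],[0,0,0],-1],[[0,0,0],[0,0,0],-1]]'
```

```text
time_s: 22.95
position: [0.6154, 0.0361, 0.2685]
tcp_rot: [3.118, -0.381, -0.001]
ft_force: [-0.6, 0.8, 0.9]
opening: -0.003
time_s: 23.32
position: [0.6155, 0.0361, 0.2658]
tcp_rot: [-3.118, 0.381, 0.0]
ft_force: [-2.0, 0.7, 2.9]
opening: 0.001
```

```bash
python3 -m inch '[[[0,0,1.5],[0,0,0],-1],[[0,0,1.5],[0,0,0],-1],[[0,0,0],[0,0,0],-1]]'
python3 -m inch '[[[0,0,1],[0,0,0],-1],[[0,0,1],[0,0,0],-1],[[0,0,0],[0,0,0],-1]]'
```

```text
time_s: 23.7
position: [0.6156, 0.0361, 0.2629]
tcp_rot: [-3.118, 0.381, -0.0]
ft_force: [-1.8, -0.2, 5.6]
opening: -0.001
time_s: 24.08
position: [0.6168, 0.0358, 0.2627]
tcp_rot: [-3.117, 0.381, -0.005]
ft_force: [-3.1, -0.0, 11.2]
opening: 0.0
```

```bash
python3 -m inch '[[[0,0,1],[0,0,0],-1],[[0,0,0],[0,0,0],-1],[[0,0,0],[0,0,0],-1]]'; python3 -m inch '[[[0,0,-5],[0,0,0],-1],[[0,0,-10],[0,0,0],-1],[[0,0,-40],[0,0,0],-1],[[0,0,-40],[0,0,0],-1],[[0,0,-40],[0,0,0],-1],[[-40,0,0],[0,0,0],-1],[[-40,0,0],[0,0,0],-1],[[-40,0,0],[0,0,0],-1],[[0,-40,0],[0,0,0],-1],[[0,-40,0],[0,0,0],-1],[[0,-40,0],[0,0,0],-1],[[0,-40,0],[0,0,0],-1],[[0,0,0],[0,0,0],-1],[[0,0,0],[0,0,0],-1]]'
python3 - <<'E'
from m import *
for nm in('top','side'):
    a=snap(nm);W=cloud(a);z=W[...,2];np.savez(nm+'3.npz',W=W,c=a['color']);print(nm)
    q=pts(W,(z>.2905)&(z<.3)&(np.hypot(W[...,0]-.605,W[...,1]+.003)<.03))
    if len(q)>5: print(' bar',len(q),cv2.minAreaRect((q[:,:2]*1000).astype(np.float32)))
    h=cv2.cvtColor(a['color'],cv2.COLOR_RGB2HSV);r=np.hypot(W[...,0]-.605,W[...,1]+.003)
    q=pts(W,(h[...,1]>190)&(h[...,0]>8)&(h[...,0]<22)&(z>.135)&(z<.2)&(r>.07)&(r<.15)&(W[...,1]<-.04))
    if len(q)>5: print(' spout',len(q),np.degrees(np.arctan2(-.0027-q[:,1].mean(),.605-q[:,0].mean())),cv2.minAreaRect((q[:,:2]*1000).astype(np.float32)))
    q=pts(W,(np.hypot(W[...,0]-.6144,W[...,1]-.0338)<.009)&(z<.29));print(' button z',np.median(q[:,2]) if len(q) else None)
    r=np.hypot(W[...,0]-.5615,W[...,1]+.177);p=pts(W,(r<.085)&(r>.055)&(z>.107)&(z<.122));print(' dish',len(p),cv2.minEnclosingCircle((p[:,:2]*1000).astype(np.float32)))
    q=pts(W,(np.hypot(W[...,0]-.497,W[...,1]+.395)<.045)&(z>.135)&(z<.155));print(' cup',len(q),cv2.minEnclosingCircle((q[:,:2]*1000).astype(np.float32)) if len(q) else '')
q=np.load('side0.npz')['W'];q=pts(q,(np.hypot(q[...,0]-.6426,q[...,1]-.0026)<.009)&(q[...,2]<.29));print('button z at start',np.median(q[:,2]))
cv2.imwrite('pics/fin.png',np.load('side3.npz')['c'][:,:,::-1])
E
```

```text
time_s: 24.45
position: [0.6175, 0.0357, 0.2626]
tcp_rot: [-3.117, 0.381, -0.007]
ft_force: [-3.2, 0.7, 14.2]
opening: -0.001
time_s: 26.2
position: [0.5373, 0.2193, 0.3941]
tcp_rot: [3.117, -0.381, -0.001]
ft_force: [0.6, -0.2, 0.2]
opening: -0.002
top
 bar 86 ((605.206787109375, -1.8011417388916016), (38.85950469970703, 14.029995918273926), 71.95569610595703)
 spout 323 73.54692643822365 ((575.3106079101562, -100.2142333984375), (66.43473052978516, 40.2518424987793), 73.04881286621094)
 button z 0.28330327682092377
 dish 319 ((561.3126831054688, -178.05905151367188), 74.41154479980469)
 cup 77 ((496.4698791503906, -395.6628723144531), 23.22293472290039)
side
 bar 64 ((606.0963134765625, -4.171054840087891), (38.38486862182617, 14.19990062713623), 72.48441314697266)
 spout 510 74.26444448564337 ((575.4440307617188, -104.87252807617188), (76.36211395263672, 41.47294235229492), 72.49760437011719)
 button z 0.2816369353736932
 dish 454 ((563.314697265625, -178.66665649414062), 75.39530944824219)
 cup 209 ((497.35723876953125, -397.6809997558594), 24.629737854003906)
button z at start 0.28247069056969604
```

View pics/fin.png

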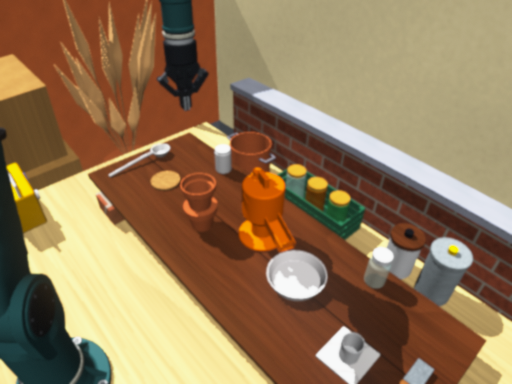

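```bash
python3 -c "
from workcell import job_done;print(job_done())"
```

```text
the job is handed in; nothing more can be done
None
```

I finished all three steps in order and handed the job in at about 26 s. It reports no verdict, so these are my own last checks.

- **Cup:** it stands upright and released on the tile, with its centre about 2 mm from the tile's centre.
- **Aim:** I turned the head by the bar to point at the dish, within about 1°. The side force of the press then moved it back by about 3°. The spout line now passes about 10 mm (±4 mm) from the dish's centre. That is inside the 18 mm limit, so I did not re-aim.
- **Button:** I pressed until it stopped moving. Force rose to about 14 N with no further travel, after about 5–6 mm. Once released it read the same height as at the start (0.282 m).
- **Dish, pots, jar and tin:** the dish is within about 2 mm of its start. I did not measure the pots, jar or tin, but they look unmoved in the last picture.
- **Arm:** it stands clear, touching nothing.

**What went wrong or disagreed:** the first grasp closed on nothing. The fingertips were really about 25 mm farther back along the tool than stated, so they passed over the cup's rim. I measured this in the side view, and the second grasp, made lower, held.

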